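# Seat the notched soil sieve on the bonsai bench's catch pan

## Task

Get the soil sieving set ready: pick up the sieve that has a notch in its rim and lower it onto the catch pan so that the notch goes over the pan's upright key and the sieve's rim lies level, fully down on the pan's rim. Set it down without dropping it, let go, and leave the other sieve, whose rim has no notch, where it stands.

Things in the scene. Friction and masses are not known exactly. Their poses are not given: they have to be found in the camera images.
- sieve_grip (a point): Round steel sieve, loose, 0.35 kg: centre of its wooden grip bar, on the axis, 70 mm above the underside. z up; x points to the rim's notch. Bar along y, 116 long, 16 thick, 22 high; pinch it across x from above; 55 mm free below it. Skirt diameter 124; flat rim diameter 190, its underside 35 mm below this point. V notch through the rim at +x: 75 mm wide outside, 37 at the skirt.
- pan: Catch pan, steel, fixed on a wooden base: origin under the base's centre, z up. Wall diameter 152 inside, 158 outside, rim 78 mm above the origin. Key: dark 14 mm square post outside the wall at +x, 79-93 mm from the axis, top 22 mm above the rim. The sieve hangs in with 14 mm play, its notch takes the key with 15 deg play each way; fully down, its grip bar's centre is 113 mm above this origin.
- plain_sieve_grip (a point): The other sieve, to be left alone: same size, materials and grip bar, loose, but its rim is an unbroken ring without a notch. This point is the centre of its grip bar, 70 mm above its underside; the bar lies along y, z is up.
Not all that is in view belongs to the job. What is shaped like the part that bears sieve_grip but red or turquoise is not meant.

How it is judged:
At the end, for the whole second after the job is handed in: Notched sieve released and still on the pan: axis within 20 mm of the pan's, grip bar centre 108 to 117 mm above the pan's origin (rim fully down), level to 0.06 rad, notch within 28 degrees of the key. The other sieve within 30 mm of where it stood (horizontal distance between sieve_grip and pan below 0.02 m and z of sieve_grip in the frame of pan between 0.108 and 0.117 m and angle between sieve_grip's own z axis and vertical below 0.06 rad and angle between the x axis of sieve_grip and the x axis of pan, either way round below 0.5 rad and linear speed of sieve below 0.02 m/s and distance of plain_sieve_grip from where it was at the start of the episode below 0.03 m); the robot touches nothing.
It fails at once if the sieve is dropped: it falls free of the fingers faster than 0.6 m/s (a fall of about 20 mm) (contact force between the fingers and sieve below 0.1 N and linear speed of sieve above 0.6 m/s).
It fails at once if the other sieve is moved 30 mm or more (distance of plain_sieve_grip from where it was at the start of the episode above 0.03 m).
It also fails if it takes over 38 s, if anything falls off the work surface, if the arm or the gripper's body presses on something with over 40 N, if the wrist force passes 120 N, or if a joint passes its speed limit or range.

## Robot

A 6-joint arm with a two-finger parallel gripper is mounted at the origin on the work surface. World frame = base frame: x ahead of the robot, y to its left, z up, the work surface at z = 0. Lengths are in m, angles in rad, forces in N, time in s.
With the tool pointing down it reaches from about 0.425 to 0.95 m from the base axis. Payload 3.5 kg.
Tool frame: the origin (TCP) lies at the very end of the fingers, on their centre line; the grasp point (between the pads) lies 19 mm behind it (ctrl.grip_point_offset is the distance from the TCP to the grasp point, in m); z points along the fingers, y is the line along which they close (so a half turn about z gives the same grasp; the last joint's range is limited). The gripper opens to 85 mm and grips with 20 to 120 N. Pads are 22 mm wide; open, the fingers measure 114 mm over their backs; the gripper's body (76 mm by 85 mm) begins 54 mm behind the grasp point. The pads swing forward as they close: fully open they stand 13 mm farther back than shut.
Start: joints at [0.968, 0.286, 1.577, -0, 1.279, -0.15], TCP at [0.295, 0.607, 0.231] pointing down, gripper open.
Joint ranges: [-2.77, 2.77], [-0.9, 2.22], [0.21, 2.48], [-1.53, 4.67], [0.24, 2.81], [-2.84, 2.84]. Speed limits (rad/s): [2.79, 2.79, 3.14, 3.14, 3.14, 3.14].

## Interface

Orientations are given as a unit quaternion [x, y, z, w].
In Python, from plant import ctrl gives the robot as it stands. The module is installed in compiled form; this text tells all that it offers.
- The arm moves only by the shell command python3 -m pendant 'ROWS' [OPENING] [FORCE]. ROWS is JSON, a list of rows, each an object of numbers: "dx", "dy", "dz": the shift along the tool's x, y, z in cm; "twist": the turn about the tool's z in degrees. A call has 1 to 10 rows; each row is the pose to reach, as a shift and turn from the pose commanded when the call began, along the tool's axes at that moment; what a row does not reach only later rows make up. A row lasts 1/8 s, in which the tool goes at most 62.5 mm and 10.7 degrees, less where a joint would pass 70% of its speed; a pose out of reach is approached as far as the arm can. A call with a gripper value outside its range is refused whole. OPENING is the opening in per cent of the stroke, from 0 (shut) to 100 (fully open), set as the call begins (- or left out, the last holds). The fingers move at their own pace and stop on an object; FORCE is the grip in N (left out, the last holds). Time passes only in rows, so rows that repeat a pose let the fingers close. It gives the time, the measured TCP pose, the force, the opening and the grip force at its end, in the units of the state.
- ctrl.get_state(): the state, without advancing time (a new reading comes with each control period).
- ctrl.read_camera(name): name is "scene" or "top" or "wrist"; returns a dict with "img" (400x640x3 uint8, red, green, blue), "depth" (400x640 float32, m along the optical axis (not along the pixel's ray), 0 where there is no reading), "camera_matrix" (3x3 intrinsics, pixels), "xyz" and "rotation" of the camera in the world; the wrist camera has in their place "tool_from_camera" (4x4, takes a point from camera to tool coordinates, whose origin is the TCP and whose axes are the flange's). Camera axes: x right, y up, looking along -z (the intrinsics and any distortion apply to the point x, -y, -z); pixel columns grow to the right and rows downward; lengths in m; the calibration is good to about 2 mm. A picture is of the moment at which its call begins: read the wrist's pose just before it.
- ctrl.sign_off(): hands the job in; it is judged then, once.
The state is a dict: "time": time; "qpos": joint angles; "dq": joint speeds; "joint_efforts": joint torques, N m; "eef_pos": TCP position; "tcp_rot": TCP orientation; "contact_force": force on the tool from outside, world axes, zero at the start; "wrist_torque": the same for the moment, N m; "opening": opening from 0.0 (shut) to 1.0 (fully open); "finger_force": force on a finger pad.
Only numpy, scipy, OpenCV 4.12 (cv2) and the standard library are available. Lean on these libraries where they do the work, as an engineer would, in place of code of your own. Each camera call takes 0.05 s, during which the arm holds its last target. There are 200 camera calls.

## Working session

There is one attempt and no reset: what is moved stays moved. The work goes in short steps, Python scripts to look and compute and a shell command to move; the robot and the scene stay as the last step left them, time stands still between calls to the robot, and variables do not carry over. Pictures are saved under pics/ and viewed, at most 10 in all, crops included, and the job is handed in when it is done.

```bash
mkdir -p pics
cat > h.py <<'E'
import numpy as np, cv2
from plant import ctrl
from scipy.spatial.transform import Rotation as R
def grab(n, name=None):
    s=ctrl.get_state(); c=ctrl.read_camera(n)
    if n=="wrist":
        T=np.eye(4); T[:3,:3]=R.from_quat(s["tcp_rot"]).as_matrix(); T[:3,3]=s["eef_pos"]
        M=T@np.array(c["tool_from_camera"])
    else:
        M=np.eye(4); r=np.array(c["rotation"]); M[:3,:3]=r if r.shape==(3,3) else R.from_quat(r).as_matrix(); M[:3,3]=c["xyz"]
    c["M"]=M
    d=c["depth"]; K=np.array(c["camera_matrix"]); v,u=np.mgrid[:d.shape[0],:d.shape[1]]
    P=np.stack([(u-K[0,2])/K[0,0]*d,-(v-K[1,2])/K[1,1]*d,-d],-1)
    c["W"]=P@M[:3,:3].T+M[:3,3]; c["W"][d==0]=np.nan
    if name: cv2.imwrite(f"pics/{name}.png",c["img"][:,:,::-1])
    return c
E
python3 - <<'E'
from h import *
np.set_printoptions(precision=3,suppress=True)
a=grab("top","top1"); b=grab("scene","scene1")
print({k:(v.shape if hasattr(v,'shape') and v.size>16 else v) for k,v in a.items() if k not in("img","depth","W")})
np.savez("top.npz",img=a["img"],W=a["W"]);np.savez("scene.npz",img=b["img"],W=b["W"])
print(ctrl.get_state())
E
```

```text
{'camera_matrix': array([[515.935,   0.   , 323.734],
       [  0.   , 515.935, 197.674],
       [  0.   ,   0.   ,   1.   ]]), 'xyz': array([ 0.32 , -0.027,  1.576]), 'rotation': array([ 0.048, -0.039, -0.703,  0.709]), 'M': array([[ 0.01 ,  0.993, -0.122,  0.32 ],
       [-1.   ,  0.008, -0.013, -0.027],
       [-0.012,  0.122,  0.992,  1.576],
       [ 0.   ,  0.   ,  0.   ,  1.   ]])}
{'time': 0.1, 'qpos': array([ 0.968,  0.287,  1.578,  0.   ,  1.279, -0.15 ]), 'dq': array([-0.001, -0.001, -0.002, -0.   ,  0.003,  0.002]), 'joint_efforts': array([  0.   , -40.73 , -29.37 ,  -0.   ,   0.003,  -0.   ]), 'eef_pos': array([0.295, 0.606, 0.23 ]), 'tcp_rot': array([ 0.224,  0.974, -0.001, -0.   ]), 'contact_force': array([-0.381, -0.299, -0.069]), 'wrist_torque': array([0.015, 0.054, 0.004]), 'finger_force': 0.0, 'opening': 1.00037308306017}
```

View pics/top1.png

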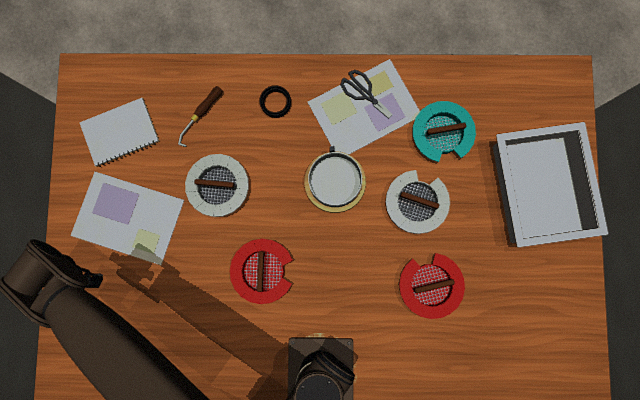

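View pics/scene1.png

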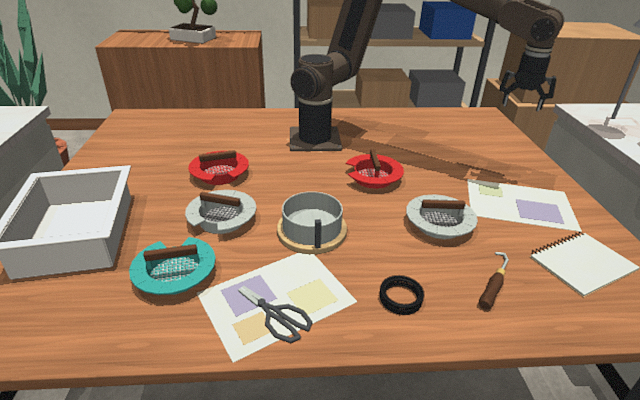

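Candidates in the top picture are steel notched (418,202), steel plain (217,184), red (262,271) and (432,285), and turquoise (444,131). I choose the steel notched one at (418,202). The pan is at (335,181), with its key at about (333,149).

Run:
```python
from h import *
np.set_printoptions(precision=4,suppress=True)
z=np.load("top.npz");W=z["W"];img=z["img"]
cv2.imwrite("pics/crop.png",cv2.resize(img[130:245,290:460,::-1],None,fx=4.6,fy=4.6,interpolation=cv2.INTER_CUBIC))
def sub(u0,u1,v0,v1):
    return W[v0:v1,u0:u1].reshape(-1,3), img[v0:v1,u0:u1].reshape(-1,3).astype(int)
def circ(p):
    A=np.c_[2*p[:,:2],np.ones(len(p))];s=np.linalg.lstsq(A,(p[:,:2]**2).sum(1),rcond=None)[0];return s[:2],np.sqrt(s[2]+s[0]**2+s[1]**2)
for nm,b in dict(notch=(380,458,165,240),plain=(180,255,150,222)).items():
    p,c=sub(*b)
    br=(p[:,2]>.066)&(p[:,2]<.1); q=p[br]; m=(q.max(0)+q.min(0))/2
    w,V=np.linalg.eigh(np.cov(q[:,:2].T)); l=(q[:,:2]-q[:,:2].mean(0))@V[:,1]
    print(nm,"bar n",len(q),"mean",q.mean(0),"dir",V[:,1],"len",np.ptp(l))
    rm=(p[:,2]>.025)&(p[:,2]<.06); r=p[rm]
    (cx,cy),rad=cv2.minEnclosingCircle(r[:,:2].astype(np.float32)); print("rim",len(r),cx,cy,rad,np.median(r[:,2]))
    d=r[:,:2]-q[:,:2].mean(0); rr=np.hypot(*d.T);k=(rr>.075)&(rr<.093);h=np.histogram(np.degrees(np.arctan2(d[k,1],d[k,0])),bins=36,range=(-180,180))[0];print(h)
p,c=sub(300,372,140,216)
k=(p[:,2]>.07)&(p[:,2]<.085);r=p[k];print("panrim",len(r),cv2.minEnclosingCircle(r[:,:2].astype(np.float32)),np.median(r[:,2]),circ(r))
k=(p[:,2]>.092)&(p[:,2]<.12);print("key",k.sum(),p[k].mean(0))
```

```text
notch bar n 238 mean [ 0.4998 -0.2867  0.079 ] dir [0.3178 0.9482] len 0.11562086186780181
rim 1792 0.5015039443969727 -0.2872460186481476 0.09651967883110046 0.03871764473032768
[31 27 32 31 27 29 27 32 29 31 30 31 28 29  8  0  0  0 27 29 30 30 28 28
 28 29 32 27 30 31 28 28 30 29 30 30]
plain bar n 233 mean [0.5452 0.317  0.0786] dir [0.0865 0.9962] len 0.11732596649172114
rim 1929 0.546420693397522 0.31870684027671814 0.09680173546075821 0.038284437858415954
[30 28 32 29 28 30 30 28 27 30 29 29 28 30 30 26 27 28 27 31 27 29 28 29
 28 29 29 28 29 27 30 28 31 29 27 30]
panrim 208 ((0.5675657987594604, -0.03626929596066475), 0.08491377532482147) 0.07728820667321712 (array([ 0.5625, -0.0389]), np.float64(0.07765556089949462))
key 24 [ 0.6469 -0.0288  0.0996]
```

View pics/crop.png

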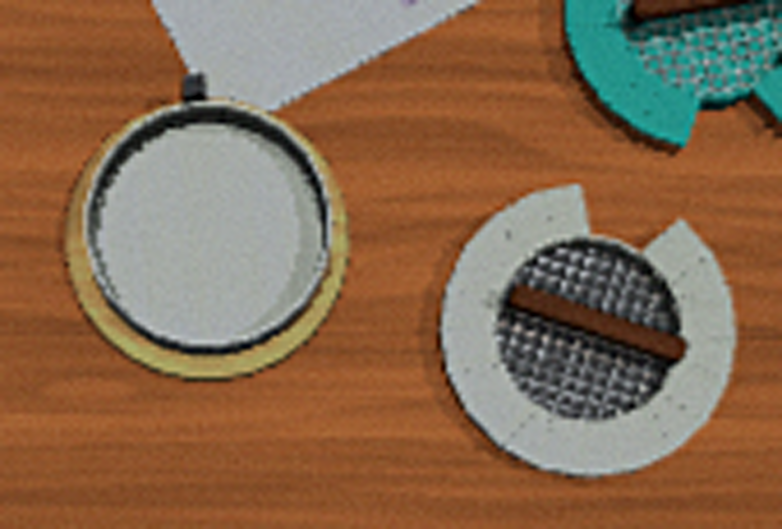

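The crop shows a steel rim with a V notch at about (615,225), dark mesh and a wooden bar, so the choice is right. The pan's key is at (195,87). Bar length 116 mm, rim height 39 mm, pan radius about 78 mm and key at 85 mm from the axis all match the description.

Estimates:
- **Sieve:** (0.5005, -0.287), notch at -18.5°
- **Pan:** (0.5625, -0.039), key at +6.8°

```bash
cat >> h.py <<'E'
def delta(p,yaw=None,pos=None,q=None):
    "shift (cm) in tool axes from now to p, twist (deg) so that tool y points at yaw (deg)"
    s=ctrl.get_state(); Rm=R.from_quat(s["tcp_rot"]).as_matrix()
    t=np.degrees(np.arctan2(Rm[1,1],Rm[0,1]))
    return np.round(Rm.T@(np.array(p)-s["eef_pos"])*100,2), None if yaw is None else round((t-yaw+180)%360-180,1)
E
python3 -c "
from h import *
print(delta([.52,.12,.23],-18.5));print(delta([.5005,-.287,.16],-18.5))"
```

```text
(array([-41.52, -33.9 ,   0.07]), np.float64(82.6))
(array([-57.58, -71.34,   7.14]), np.float64(82.6))
```

```bash
python3 -m pendant '[{"dx":-10.4,"dy":-8.5,"twist":10},{"dx":-20.8,"dy":-17,"twist":20},{"dx":-31,"dy":-25.4,"twist":30},{"dx":-41.5,"dy":-33.9,"twist":40},{"dx":-41.5,"dy":-33.9,"twist":50},{"dx":-41.5,"dy":-33.9,"twist":55},{"dx":-45.5,"dy":-43,"twist":60},{"dx":-49.5,"dy":-52,"twist":65},{"dx":-53.5,"dy":-61,"twist":75},{"dx":-57.6,"dy":-71.3,"twist":82.6}]' 70
python3 -c "
from h import *
print(delta([.5005,-.287,.16],-18.5))"
```

```text
(array([-57.58, -71.34,   7.14]), np.float64(82.6))$[0]: bad value
```

```bash
python3 -m pendant '[{"dx":-41.5,"dy":-33.9,"dz":0,"twist":45},{"dx":-41.5,"dy":-33.9,"dz":0,"twist":45},{"dx":-41.5,"dy":-33.9,"dz":0,"twist":45},{"dx":-41.5,"dy":-33.9,"dz":0,"twist":45},{"dx":-41.5,"dy":-33.9,"dz":0,"twist":45},{"dx":-41.5,"dy":-33.9,"dz":0,"twist":45},{"dx":-41.5,"dy":-33.9,"dz":0,"twist":45},{"dx":-41.5,"dy":-33.9,"dz":0,"twist":45}]' 70
python3 -c "
from h import *
print(delta([.5005,-.287,.16],-18.5))"
```

```text
time: 1.1
eef_pos: [0.5053, 0.1512, 0.231]
tcp_rot: [0.58, 0.814, -0.0, -0.0]
contact_force: [0.6, 0.1, -0.7]
opening: 0.702
finger_force: 0.0
(array([-41.26, -14.76,   7.1 ]), np.float64(37.6))
```

```bash
python3 -m pendant '[{"dx":-41.3,"dy":-14.8,"dz":4,"twist":37.6},{"dx":-41.3,"dy":-14.8,"dz":4,"twist":37.6},{"dx":-41.3,"dy":-14.8,"dz":4,"twist":37.6},{"dx":-41.3,"dy":-14.8,"dz":4,"twist":37.6},{"dx":-41.3,"dy":-14.8,"dz":4,"twist":37.6},{"dx":-41.3,"dy":-14.8,"dz":4,"twist":37.6},{"dx":-41.3,"dy":-14.8,"dz":4,"twist":37.6},{"dx":-41.3,"dy":-14.8,"dz":4,"twist":37.6},{"dx":-41.3,"dy":-14.8,"dz":4,"twist":37.6}]'
python3 - <<'E'
from h import *
np.set_printoptions(precision=4,suppress=True)
print(delta([.5005,-.287,.16],-18.5))
c=grab("wrist","w1");W=c["W"].reshape(-1,3)
near=np.hypot(W[:,0]-.5005,W[:,1]+.287)
q=W[(W[:,2]>.07)&(W[:,2]<.09)&(near<.075)]
w,V=np.linalg.eigh(np.cov(q[:,:2].T));l=(q[:,:2]-q[:,:2].mean(0))@V
print(len(q),q.mean(0),V[:,1],np.ptp(l,axis=0), (q.max(0)+q.min(0))/2)
E
```

```text
time: 2.22
eef_pos: [0.4996, -0.2852, 0.1906]
tcp_rot: [0.812, 0.584, -0.0, -0.001]
contact_force: [-0.0, 0.5, 1.1]
opening: 0.7
finger_force: 0.0
(array([-0.14,  0.14,  3.06]), np.float64(-0.1))
2686 [ 0.5048 -0.2809  0.081 ] [0.3156 0.9489] [0.016  0.1142] [ 0.5035 -0.2847  0.0795]
```

View pics/w1.png

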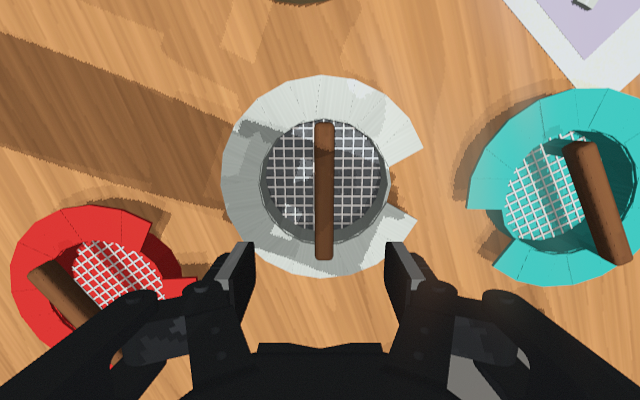

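The wrist view shows the steel notched sieve at (322,180), its bar upright between the fingers and the notch on the right at (410,185). The bar's direction and height (81 mm) agree with the top picture.

```bash
python3 -m pendant '[{"dx":0.1,"dy":0.2,"dz":5},{"dx":0.1,"dy":0.2,"dz":9},{"dx":0.1,"dy":0.2,"dz":12},{"dx":0.1,"dy":0.2,"dz":13.5},{"dx":0.1,"dy":0.2,"dz":14},{"dx":0.1,"dy":0.2,"dz":14},{"dx":0.1,"dy":0.2,"dz":14}]'
```

```text
$[0]: bad value
```

```bash
python3 -m pendant '[{"dz":0},{"dz":0},{"dz":0},{"dz":0},{"dz":0},{"dz":0}]' 0 50
```

```text
$[0]: bad value
```

```bash
python3 -m pendant '[{"dx":0.1,"dy":0.2,"dz":5,"twist":0},{"dx":0.1,"dy":0.2,"dz":9,"twist":0},{"dx":0.1,"dy":0.2,"dz":12,"twist":0},{"dx":0.1,"dy":0.2,"dz":13.5,"twist":0},{"dx":0.1,"dy":0.2,"dz":14,"twist":0},{"dx":0.1,"dy":0.2,"dz":14,"twist":0}]' - -
```

```text
time: 3.02
eef_pos: [0.503, -0.2853, 0.0523]
tcp_rot: [0.812, 0.584, 0.0, 0.001]
contact_force: [-0.2, -0.3, 0.1]
opening: 0.698
finger_force: 0.0
```

```bash
python3 -m pendant '[{"dx":0,"dy":0,"dz":0,"twist":0},{"dx":0,"dy":0,"dz":0,"twist":0},{"dx":0,"dy":0,"dz":0,"twist":0},{"dx":0,"dy":0,"dz":0,"twist":0},{"dx":0,"dy":0,"dz":0,"twist":0},{"dx":0,"dy":0,"dz":0,"twist":0},{"dx":0,"dy":0,"dz":0,"twist":0},{"dx":0,"dy":0,"dz":0,"twist":0}]' 0 60
```

```text
time: 4.03
eef_pos: [0.503, -0.2858, 0.0524]
tcp_rot: [0.812, 0.584, 0.0, 0.001]
contact_force: [0.5, 0.4, 4.9]
opening: 0.174
finger_force: 60.0
```

```bash
python3 -m pendant '[{"dx":0,"dy":0,"dz":-0.5,"twist":0},{"dx":0,"dy":0,"dz":-2,"twist":0},{"dx":0,"dy":0,"dz":-4.5,"twist":0},{"dx":0,"dy":0,"dz":-7.5,"twist":0},{"dx":0,"dy":0,"dz":-10.5,"twist":0},{"dx":0,"dy":0,"dz":-13,"twist":0},{"dx":0,"dy":0,"dz":-14.5,"twist":0},{"dx":0,"dy":0,"dz":-15,"twist":0},{"dx":0,"dy":0,"dz":-15,"twist":0}]'
python3 - <<'E'
from h import *
np.set_printoptions(precision=4,suppress=True)
s=ctrl.get_state();print(s["contact_force"],s["wrist_torque"])
c=grab("wrist","w2");a=grab("top");W=a["W"].reshape(-1,3)
near=np.hypot(W[:,0]-s["eef_pos"][0],W[:,1]-s["eef_pos"][1])
r=W[(near<.12)&(W[:,2]>.16)&(W[:,2]<.20)];print(len(r),cv2.minEnclosingCircle(r[:,:2].astype(np.float32)))
A=np.c_[r[:,:2],np.ones(len(r))];print("plane",np.linalg.lstsq(A,r[:,2],rcond=None)[0],np.median(r[:,2]))
W=c["W"].reshape(-1,3);r=W[(np.hypot(W[:,0]-s["eef_pos"][0],W[:,1]-s["eef_pos"][1])<.11)&(W[:,2]>.16)&(W[:,2]<.195)]
A=np.c_[r[:,:2],np.ones(len(r))];print("plane w",len(r),np.linalg.lstsq(A,r[:,2],rcond=None)[0],np.median(r[:,2]),cv2.minEnclosingCircle(r[:,:2].astype(np.float32)))
print(delta([.5625,-.039,.2],6.8))
E
```

```text
time: 5.15
eef_pos: [0.5019, -0.2849, 0.2006]
tcp_rot: [0.812, 0.584, -0.0, -0.001]
contact_force: [0.2, -0.0, -5.8]
opening: 0.177
finger_force: 58.9
[ 0.1844 -0.022  -5.8334] [-0.0115 -0.0031 -0.0335]
677 ((0.5090869069099426, -0.26953428983688354), 0.08636019378900528)
plane [-0.0062  0.0044  0.1909] 0.18666409378281612
plane w 44291 [0.0026 0.064  0.2007] 0.18798226380630292 ((0.5022192001342773, -0.28475797176361084), 0.09676143527030945)
(array([25.23, -2.04,  0.01]), np.float64(-25.3))
```

View pics/w2.png

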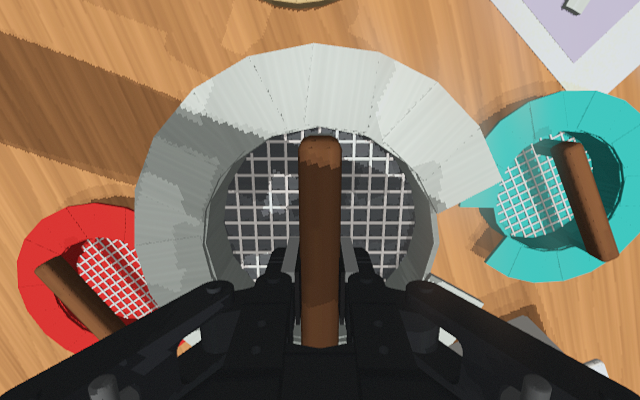

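The sieve is held centred and level: the bar is between the pads at (320,240) and the notch on the right at (470,215). Next I carry it over, measuring the pan with the wrist camera on the way.

```bash
python3 -m pendant '[{"dx":1,"dy":0,"dz":0,"twist":-1},{"dx":3,"dy":-0.2,"dz":0,"twist":-4},{"dx":6,"dy":-0.5,"dz":0,"twist":-8},{"dx":9,"dy":-0.8,"dz":0,"twist":-12},{"dx":11,"dy":-1,"dz":0,"twist":-16},{"dx":12,"dy":-1,"dz":0,"twist":-20},{"dx":12,"dy":-1,"dz":0,"twist":-24},{"dx":12,"dy":-1,"dz":0,"twist":-25.3},{"dx":12,"dy":-1,"dz":0,"twist":-25.3}]'
python3 - <<'E'
from h import *
np.set_printoptions(precision=4,suppress=True)
from scipy.optimize import least_squares
c=grab("wrist","w3");W=c["W"].reshape(-1,3)
d=np.hypot(W[:,0]-.5625,W[:,1]+.039)
r=W[(d<.1)&(W[:,2]>.072)&(W[:,2]<.084)&(d>.06)&(d<.088)]
f=least_squares(lambda x:np.hypot(r[:,0]-x[0],r[:,1]-x[1])-.0775,[.5625,-.039],loss="soft_l1",f_scale=.002)
print("pan",len(r),f.x,np.ptp(r,axis=0),np.median(r[:,2]))
k=W[(d<.11)&(d>.06)&(W[:,2]>.088)&(W[:,2]<.11)];print("key",len(k),k.mean(0) if len(k) else 0)
print(delta([.5625,-.039,.2],6.8))
E
```

```text
time: 6.38
eef_pos: [0.5309, -0.168, 0.2013]
tcp_rot: [0.664, 0.748, -0.0, -0.0]
contact_force: [0.3, -0.0, -4.3]
opening: 0.173
finger_force: 58.8
pan 1146 [ 0.5646 -0.037 ] [0.1645 0.073  0.012 ] 0.07810435642157326
key 710 [ 0.6483 -0.0285  0.0982]
(array([12.46,  4.65,  0.13]), np.float64(-0.1))
```

View pics/w3.png

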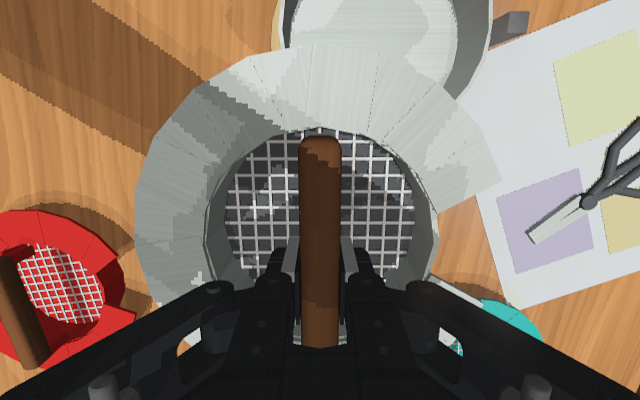

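The pan's rim is at the top edge of the picture (385,40) and its key at (510,25). The wrist fit gives the pan at (0.5646, -0.037), within 2-3 mm of the top camera. I'll aim at (0.564, -0.038).

```bash
python3 -m pendant '[{"dx":1,"dy":0.4,"dz":0,"twist":0},{"dx":3,"dy":1.2,"dz":0,"twist":0},{"dx":6,"dy":2.4,"dz":0,"twist":0},{"dx":9,"dy":3.6,"dz":0,"twist":0},{"dx":11.5,"dy":4.5,"dz":0,"twist":0},{"dx":12.5,"dy":4.8,"dz":0,"twist":0},{"dx":12.5,"dy":4.8,"dz":0,"twist":0},{"dx":12.5,"dy":4.8,"dz":0,"twist":0}]'
python3 -c "
from h import *
grab('scene','s2')
print(delta([.564,-.038,.094],6.5))"
python3 -c "
import cv2;i=cv2.imread('pics/s2.png')[120:260,220:420];cv2.imwrite('pics/s2c.png',cv2.resize(i,None,fx=3.5,fy=3.5))"
```

```text
time: 7.42
eef_pos: [0.5638, -0.0393, 0.2013]
tcp_rot: [0.664, 0.747, -0.0, 0.0]
contact_force: [0.0, 0.3, -4.8]
opening: 0.177
finger_force: 58.9
(array([ 0.14,  0.04, 10.73]), np.float64(0.2))
```

View pics/s2c.png

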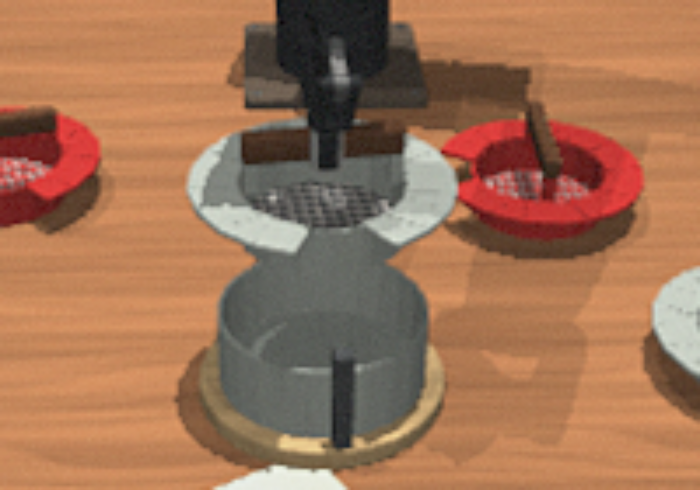

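The notch gap (340,245) sits centred above the key (342,355) and the sieve is level. Lowering now; full contact is expected at TCP z of about 0.0955, 10.6 cm down.

```bash
python3 -m pendant '[{"dx":0.1,"dy":0,"dz":1,"twist":0},{"dx":0.1,"dy":0,"dz":3,"twist":0},{"dx":0.1,"dy":0,"dz":5,"twist":0},{"dx":0.1,"dy":0,"dz":6.5,"twist":0},{"dx":0.1,"dy":0,"dz":7.7,"twist":0},{"dx":0.1,"dy":0,"dz":8.7,"twist":0},{"dx":0.1,"dy":0,"dz":9.5,"twist":0},{"dx":0.1,"dy":0,"dz":10,"twist":0},{"dx":0.1,"dy":0,"dz":10.2,"twist":0},{"dx":0.1,"dy":0,"dz":10.2,"twist":0}]'
```

```text
time: 8.72
eef_pos: [0.5639, -0.0375, 0.0995]
tcp_rot: [0.664, 0.748, 0.0, 0.0]
contact_force: [0.1, 0.1, -4.5]
opening: 0.173
finger_force: 58.8
```

```bash
python3 -m pendant '[{"dx":0,"dy":0,"dz":0.1,"twist":0},{"dx":0,"dy":0,"dz":0.2,"twist":0},{"dx":0,"dy":0,"dz":0.3,"twist":0},{"dx":0,"dy":0,"dz":0.35,"twist":0},{"dx":0,"dy":0,"dz":0.35,"twist":0}]'
```

```text
time: 9.35
eef_pos: [0.5638, -0.0375, 0.0958]
tcp_rot: [0.664, 0.748, -0.0, -0.0]
contact_force: [-0.0, 0.6, -4.8]
opening: 0.176
finger_force: 58.8
```

```bash
python3 -m pendant '[{"dx":0,"dy":0,"dz":0.05,"twist":0},{"dx":0,"dy":0,"dz":0.1,"twist":0},{"dx":0,"dy":0,"dz":0.1,"twist":0}]'
```

```text
time: 9.72
eef_pos: [0.5639, -0.0375, 0.0953]
tcp_rot: [0.664, 0.748, -0.0, 0.0]
contact_force: [-1.5, 0.5, -1.1]
opening: 0.174
finger_force: 59.4
```

The load is coming off, so the rim has touched. I press a little more, then check.

```bash
python3 -m pendant '[{"dx":0,"dy":0,"dz":0.06,"twist":0},{"dx":0,"dy":0,"dz":0.06,"twist":0}]'
python3 - <<'E'
from h import *
np.set_printoptions(precision=4,suppress=True)
c=grab("wrist");W=c["W"].reshape(-1,3)
r=W[(np.hypot(W[:,0]-.564,W[:,1]+.038)<.1)&(np.hypot(W[:,0]-.564,W[:,1]+.038)>.065)&(W[:,2]>.07)&(W[:,2]<.095)]
A=np.c_[r[:,:2],np.ones(len(r))];print(len(r),np.linalg.lstsq(A,r[:,2],rcond=None)[0],np.median(r[:,2]),cv2.minEnclosingCircle(r[:,:2].astype(np.float32)))
b=grab("scene")["img"][120:260,220:420,::-1];cv2.imwrite('pics/s3c.png',cv2.resize(b,None,fx=3.5,fy=3.5))
E
```

```text
time: 9.98
eef_pos: [0.5639, -0.0375, 0.0953]
tcp_rot: [0.664, 0.748, -0.0, -0.0]
contact_force: [-5.2, 1.1, 6.7]
opening: 0.178
finger_force: 60.3
37347 [-0.0057  0.0069  0.0857] 0.08274370403608627 ((0.5636624097824097, -0.036980755627155304), 0.09659862518310547)
```

View pics/s3c.png

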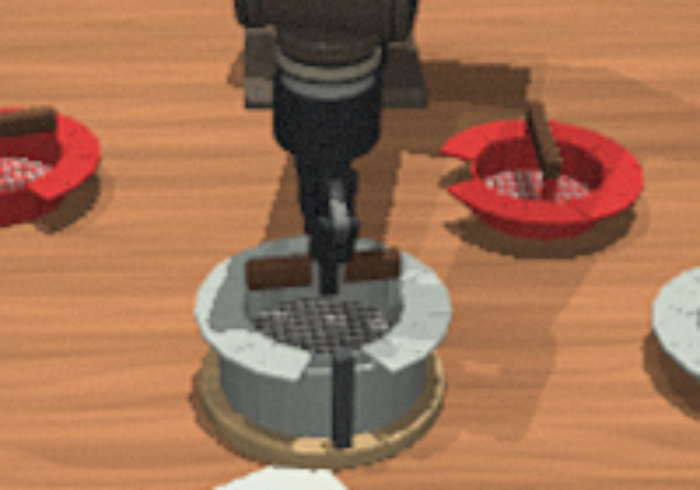

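The sieve is seated: the key (342,355) stands in the notch and the rim is level at about 0.082 m. I release and back off.

```bash
python3 -m pendant '[{"dx":0,"dy":0,"dz":0,"twist":0},{"dx":0,"dy":0,"dz":0,"twist":0},{"dx":0,"dy":0,"dz":0,"twist":0},{"dx":0,"dy":0,"dz":0,"twist":0},{"dx":0,"dy":0,"dz":0,"twist":0},{"dx":0,"dy":0,"dz":0,"twist":0}]' 60
```

```text
time: 10.82
eef_pos: [0.5638, -0.0375, 0.0942]
tcp_rot: [0.664, 0.748, 0.0, 0.0]
contact_force: [0.5, 0.8, 1.0]
opening: 0.598
finger_force: 0.0
```

```bash
python3 -m pendant '[{"dx":0,"dy":0,"dz":-1,"twist":0},{"dx":0,"dy":0,"dz":-3,"twist":0},{"dx":0,"dy":0,"dz":-6,"twist":0},{"dx":0,"dy":0,"dz":-9,"twist":0},{"dx":0,"dy":0,"dz":-12,"twist":0},{"dx":0,"dy":0,"dz":-12,"twist":0},{"dx":0,"dy":0,"dz":-12,"twist":0}]'
python3 - <<'E'
from h import *
np.set_printoptions(precision=4,suppress=True)
c=grab("wrist","w4");W=c["W"].reshape(-1,3)
d=np.hypot(W[:,0]-.564,W[:,1]+.038)
r=W[(d<.105)&(d>.065)&(W[:,2]>.07)&(W[:,2]<.095)]
A=np.c_[r[:,:2],np.ones(len(r))];print(len(r),np.linalg.lstsq(A,r[:,2],rcond=None)[0],np.median(r[:,2]),cv2.minEnclosingCircle(r[:,:2].astype(np.float32)))
q=W[(d<.062)&(W[:,2]>.118)&(W[:,2]<.14)];w,V=np.linalg.eigh(np.cov(q[:,:2].T));print("bar top",np.median(q[:,2]),V[:,1])
E
```

```text
time: 11.7
eef_pos: [0.5635, -0.0374, 0.2142]
tcp_rot: [0.664, 0.748, -0.0, -0.0]
contact_force: [-0.2, 1.0, 0.2]
opening: 0.593
finger_force: 0.0
16882 [-0.0029  0.0001  0.0842] 0.08272582618301094 ((0.564365804195404, -0.037094198167324066), 0.0963502824306488)
bar top 0.12418745403745163 [-0.1161  0.9932]
```

View pics/w4.png

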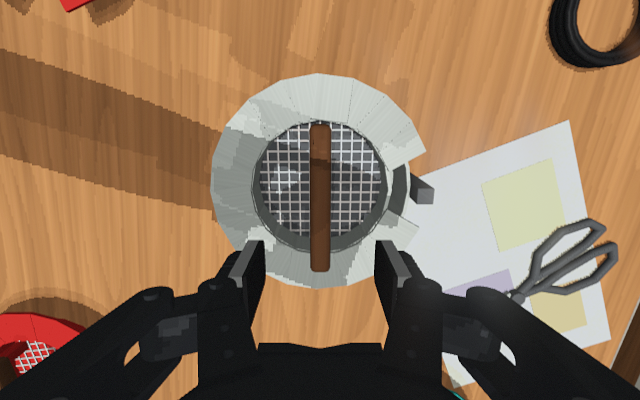

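The sieve rests on the pan with the key (425,190) in the notch and the fingers clear of it. The bar top is at 0.124 m, so its centre is at 0.113 m; the sieve is level and its axis is within 1 mm of the pan's.

```bash
python3 -c "
from plant import ctrl
print(ctrl.sign_off())"
```

```text
the job is handed in; nothing more can be done
None
```

The notched sieve is on the catch pan, with the key in its notch, its rim level and fully down, and the gripper clear; I never moved the plain sieve, and the job was handed in at about 12 s, though sign-off returned no verdict.

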